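Hook the engraved plate out of its dock

ROBOT

A 6-joint arm with a two-finger parallel gripper is mounted at the origin on the work surface. World frame = base frame: x ahead of the robot, y to its left, z up, the work surface at z = 0. Lengths are in m, angles in degrees, forces in N, time in s.
With the tool pointing down it reaches from about 0.35 to 0.775 m from the base axis. Payload 5.5 kg.
Tool frame: the origin (TCP) lies midway between the tips of the shut fingers; the grasp point (between the pads) lies 19 mm behind it; z points along the fingers, y is the line along which they close (so a half turn about z gives the same grasp; the last joint's range is limited). The gripper opens to 85 mm and grips with 20 to 120 N. Pads are 22 mm wide; open, the fingers measure 114 mm over their backs; the gripper's body (76 mm by 85 mm) begins 54 mm behind the grasp point. The pads swing forward as they close: fully open they stand 13 mm farther back than shut.
Start: joints at [62.705, 17.945, 2.641, 74.691, 0, 82.002], TCP at [0.19, 0.543, 0.231] pointing down, gripper open.
Joint ranges: [-158.12, 158.12], [-49.38, 96.58], [-58.88, 72.47], [-126.05, 133.96], [-84.25, 85.87], [-180, 180]. Speed limits (degrees/s): [147.25, 147.25, 180, 180, 180, 180].

INTERFACE

Orientations are given as a 3x3 rotation matrix whose columns are the frame's x, y, z axes.
In Python, from bench import read_state, get_image, camera_params, ticket, look_for gives the robot as it stands.
- The arm moves only by the shell command python3 -m pendant 'ROWS'. ROWS is text: rows parted by semicolons, each of 5 numbers parted by spaces: the finger opening in m, from 0 to 0.0854, then the shift along the world's x, y, z in m, then the turn about the world's z in rad. A call has 1 to 20 rows; each row is the pose to reach, as a shift and turn from the pose commanded when the call began; what a row does not reach only later rows make up. A row lasts 1/10 s, in which the tool goes at most 50 mm and 8.59 degrees, less where a joint would pass 70% of its speed; a pose out of reach is approached as far as the arm can. A call with a gripper value outside its range is refused whole. The fingers move at their own pace and stop on an object; the grip force is fixed at half the most. Time passes only in rows, so rows that repeat a pose let the fingers close. It gives the time, the measured TCP pose, the force, the opening and the grip force at its end, in the units of the state.
- read_state(): the state, without advancing time (a new reading comes with each control period).
- get_image(name): name is "scene" or "side" or "wrist"; returns (picture, depth): 384x512x3 uint8, red, green, blue; 384x512 float32, m along the optical axis (not along the pixel's ray), 0 where there is no reading.
- camera_params(name): a dict with "mtx" (3x3 intrinsics, pixels), "dist" ([k1, k2, p1, p2, k3] as OpenCV has them; the pictures are not rectified), "extrinsics" (4x4, takes a point from world to camera coordinates). Camera axes: x right, y down, z forward; pixel columns grow to the right and rows downward; lengths in m; the calibration is good to about 2 mm. A picture is of the moment at which its call begins: read the wrist's pose just before it. camera_params takes no time and is no camera call; for the wrist camera it gives the pose at the moment of the call.
- ticket.finish_job(): hands the job in; it is judged then, once.
Trained networks look in the newest picture that a camera, given by its name, has taken for a name from the list of things; names that differ only in an ending like _2 or _b are one class to them, and where a whole thing is asked for, a point or a joint stands for the part that bears it (a point fixed in the world has none). Each returns a list of dicts, best first, with "score" (0 to 1); they miss things now and then, are a little off and sometimes report something else, mostly with a low value. They report only what shows in the picture. A call takes as long as a camera call.
- look_for(camera, name): "box" ([left, top, right, bottom] in pixels, round what is visible of it).
The state is a dict: "time": time; "qpos": joint angles; "joint_velocities": joint speeds; "joint_efforts": joint torques, N m; "eef_pos": TCP position; "eef_rot": TCP orientation; "force": force on the tool from outside, world axes, zero at the start; "wrist_torque": the same for the moment, N m; "grip_width": finger opening in m; "grasp_force": force on a finger pad.
Only numpy, scipy, OpenCV 4.12 (cv2) and the standard library are available. Lean on these libraries where they do the work, as an engineer would, in place of code of your own. Each camera call takes 0.05 s, during which the arm holds its last target. There are 200 camera calls.

TASK

Lift the keeper bar straight up and level out of its two U brackets on the plate dock and set it down gently on the bench, clear of the dock. Then take the hooked pick from its rest, reach its tip through the narrow slot into the square eye of the pierced plate, drag that plate completely out of its lane onto the dock's front ledge and leave it lying flat there without touching it with the fingers; finally put the pick back on its rest. Leave the plain plate in its lane, and do not disturb the bottles and other things on the bench.

Things in the scene. Friction and masses are not known exactly. Their poses are not given: they have to be found in the camera images.
- dock: Fixed low plate dock, grey with steel cover strips; origin on the bench under the mouth's middle, x pointing INTO the dock, z up. Base 283 x 168 mm (x -125 to 158, y +-84); its top, z = 20, floors the lanes and the front ledge. Two lanes along x, centres y = +-26, 44 wide, 13 high, from x = 0 to the back wall at 150. Covers (z 33-38) leave a 20 mm slot, open above, over each lane's centre
- ledge (a point): middle of the dock's open front ledge, on its surface (dock x = -60, z = 20 mm). The ledge runs from the mouth (x = 0) to a 6 mm high lip at x = -119 to -125 mm
- bracket_a (a point): steel U bracket on the ledge at dock x = -34, y = +70 mm; the point is on its gap's floor, z = 24 mm. Open-topped gap 15 mm (along dock x), bracket 14 mm wide (along y), cheeks 4 mm thick with tops at z = 48 mm
- bracket_b (a point): the like bracket at dock x = -34, y = -70 mm
- bar: Loose aluminium keeper bar, 12 (x) x 190 (y, its length) x 30 (z) mm, about 0.18 kg; origin at its centre. Starts standing on edge in both brackets, across both lanes, centre at dock x = -34, z = 39 mm, axes along the dock's, its rear face 28 mm from the mouth. Take it at the middle, fingers closing along its x. The bench around world x 0.47, y 0.37 m is clear
- bar_end_a (a point): centre of the bar's section, 90 mm from its centre along its +y (5 mm short of the end)
- bar_end_b (a point): centre of the bar's section, 90 mm from its centre along its -y
- plate: Loose pierced brass plate 70 (x) x 40 (y) x 8 (z) mm, about 0.17 kg, with a square eye 16 x 16 mm right through it near its mouth-side edge. Origin at the centre of its underside; axes along the dock's. It lies on the floor of either lane, its centre 75 to 112 mm inside the mouth, slides freely, and cannot be lifted past the covers
- plate_eye (a point): centre of the plate's square eye, at half its thickness: 18 mm from the plate's centre towards the mouth, 4 mm above its underside; its axes are the plate's
- blank: Loose plain brass plate without an eye, same size 70 x 40 x 8 mm, in the other lane; leave it there. Origin at the centre of its underside
- pick: Loose hooked pick, about 0.09 kg: black handle 110 (x) x 16 (y) x 20 (z) mm, origin at its centre; from its +x end a steel shaft 6 mm thick runs along x to x = 165, then bends square down into a 6 mm thick tip ending at z = -28 mm. Starts in its rest, handle centre 40 mm above the bench, x along the rest's x
- pick_tip (a point): lowest point of the pick's bent tip, at (165, 0, -28) mm in the pick's frame
- rest: Fixed grey pick rest, origin on the bench under its centre: base 100 (x) x 50 (y) x 8 mm, two yokes 8 mm thick at x = +-38, 44 wide, each with an open-topped notch 24 mm wide (y), notch floor at z = 30, cheek tops at z = 42 mm. The handle lies in both notches; its middle is free for the fingers, closing along y
- dropper1: bystander: green dropper bottle, 30 mm wide, 90 mm high; origin under its centre
- dropper2: bystander: amber dropper bottle, the same size
- inkpad: bystander: open ink pad, 75 x 55 x 16 mm; origin under its centre
- magnifier: bystander: hand lens lying flat, lens 62 mm wide centred 60 mm along its x, handle to x = -55 mm, 11 mm high
- beaker: bystander: glass beaker, 60 mm wide, 75 mm high; origin under its centre
- stamp: bystander: round hand stamp standing upright, 42 mm wide, 82 mm high; origin under its centre

How it is judged:
By the outcome, as a careful person would: the job done as asked, in the order asked, and still so for the second after the job is handed in, with the robot touching nothing.
It also fails if it takes over 72 s, if anything falls off the work surface, if the arm or the gripper's body presses on something with over 40 N, if the wrist force passes 120 N, or if a joint passes its speed limit or range.

## Working session

There is one attempt and no reset: what is moved stays moved. The work goes in short steps, Python scripts to look and compute and a shell command to move; the robot and the scene stay as the last step left them, time stands still between calls to the robot, and variables do not carry over. Pictures are saved under pics/ and viewed, at most 13 in all, crops included, and the job is handed in when it is done.

```bash
mkdir -p pics; cat > h.py <<'E'
import numpy as np,cv2
from bench import read_state,get_image,camera_params,ticket,look_for
def world(P,dep,uv):
    uv=np.atleast_2d(np.array(uv,float)); K=np.array(P["mtx"]);d=np.array(P["dist"]);T=np.linalg.inv(np.array(P["extrinsics"]))
    n=cv2.undistortPoints(uv[:,None],K,d)[:,0]
    z=np.array([dep[int(round(v)),int(round(u))] for u,v in uv]) if not np.isscalar(dep) else dep
    c=np.c_[n,np.ones(len(n))]*np.reshape(z,(-1,1))
    return c@T[:3,:3].T+T[:3,3]
def onplane(P,uv,h):
    a=world(P,1.0,uv);T=np.linalg.inv(np.array(P["extrinsics"]));o=T[:3,3]
    return o+(a-o)*((h-o[2])/(a[:,2:]-o[2]))
def cloud(P,dep):
    v,u=np.mgrid[0:384,0:512]; w=world(P,dep.reshape(-1),0) if 0 else None
    K=np.array(P["mtx"]);n=cv2.undistortPoints(np.stack([u,v],-1).reshape(-1,1,2).astype(float),K,np.array(P["dist"]))[:,0]
    T=np.linalg.inv(np.array(P["extrinsics"]))
    return ((np.c_[n,np.ones(len(n))]*dep.reshape(-1,1))@T[:3,:3].T+T[:3,3]).reshape(384,512,3)
def project(P,X):
    E=np.array(P["extrinsics"]);r=cv2.Rodrigues(E[:3,:3])[0]
    return cv2.projectPoints(np.array(X,float).reshape(-1,1,3),r,E[:3,3],np.array(P["mtx"]),np.array(P["dist"]))[0][:,0]
E
python3 - <<'E'
from h import *
s=read_state();print(s["time"],s["eef_pos"],np.round(s["eef_rot"],3).tolist(),s["grip_width"])
for c in ["scene","side"]:
    P=camera_params(c);im,d=get_image(c);cv2.imwrite(f"pics/{c}0.png",im[:,:,::-1]);np.savez(f"{c}0.npz",im=im,d=d)
    C=cloud(P,d)
    for n in ["dock","bar","plate","plate_eye","blank","pick","pick_tip","rest"]:
        for r in look_for(c,n)[:2]:
            b=np.array(r["box"]);m=[(b[0]+b[2])/2,(b[1]+b[3])/2]
            print(c,n,round(r["score"],2),b.round().astype(int).tolist(),np.round(world(P,d,np.clip(m,0,[511,383])),3).tolist())
E
```

```text
0.0 [0.18980443 0.5422484  0.23041567] [[-0.944, 0.33, -0.001], [0.33, 0.944, -0.002], [0.0, -0.002, -1.0]] 0.08544393228123953
scene dock 0.73 [188, 151, 297, 250] [[0.578, 0.025, 0.039]]
scene bar 0.73 [198, 164, 262, 197] [[0.558, -0.047, 0.044]]
scene plate 0.52 [254, 196, 271, 215] [[0.547, 0.066, 0.027]]
scene plate_eye 0.72 [254, 199, 270, 220] [[0.56, 0.075, 0.031]]
scene plate_eye 0.53 [196, 164, 258, 197] [[0.565, -0.051, 0.045]]
scene pick 0.54 [135, 112, 205, 144] [[0.541, -0.344, 0.04]]
scene pick_tip 0.77 [165, 112, 203, 130] [[0.495, -0.335, 0.048]]
scene rest 0.93 [168, 120, 203, 140] [[0.491, -0.339, 0.009]]
side dock 0.96 [221, 168, 302, 250] [[0.564, -0.056, 0.054]]
side dock 0.42 [344, 222, 358, 249] [[0.747, -0.22, 0.048]]
side bar 0.74 [222, 208, 293, 223] [[0.549, -0.063, 0.041]]
side plate 0.55 [241, 182, 248, 199] [[0.556, 0.059, 0.026]]
side plate 0.5 [254, 300, 349, 317] [[0.536, -0.36, 0.05]]
side plate_eye 0.58 [243, 183, 248, 201] [[0.555, 0.052, 0.026]]
side blank 0.61 [222, 205, 292, 226] [[0.548, -0.063, 0.04]]
side blank 0.54 [222, 168, 299, 253] [[0.562, -0.057, 0.051]]
side pick 0.58 [253, 302, 350, 318] [[0.536, -0.362, 0.046]]
side pick_tip 0.87 [252, 297, 350, 317] [[0.535, -0.355, 0.05]]
side rest 0.72 [252, 299, 352, 317] [[0.537, -0.359, 0.05]]
side rest 0.6 [257, 301, 305, 332] [[0.499, -0.341, 0.007]]
```

```bash
python3 - <<'E'
import cv2,numpy as np
a=cv2.imread("pics/scene0.png");b=cv2.imread("pics/side0.png")
A=cv2.resize(a[90:290,110:378],(400,300));B=cv2.resize(b[140:340,180:448],(400,300))
cv2.imwrite("pics/m0.png",np.vstack([np.hstack([A,B]),np.hstack([cv2.resize(a,(400,300)),cv2.resize(b,(400,300))])]))
E
```

```text
(no output)
```

View pics/m0.png

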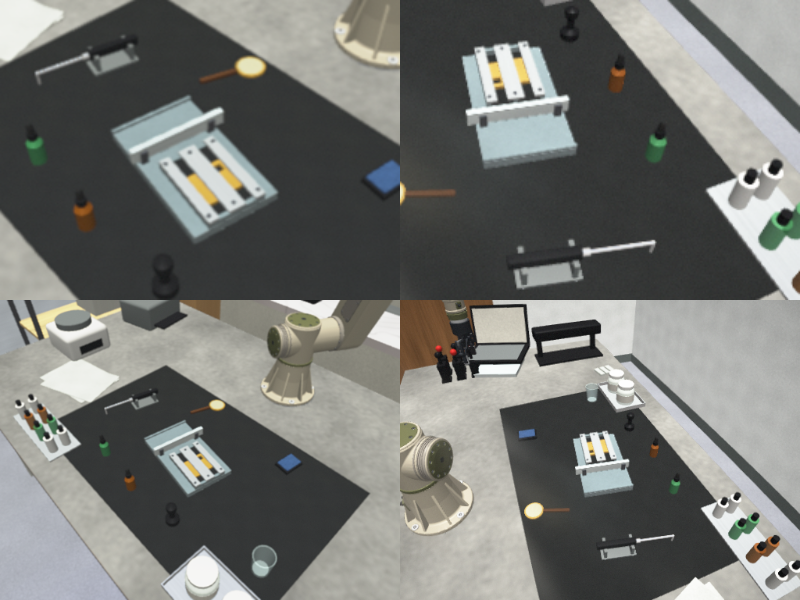

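The scene picture shows the bar across the dock's mouth side, the eye (dark patch, ~(218,165) in the crop) in the lane nearer the robot, and the pick in its rest with its tip pointing away. Next I fit the frames.

```bash
python3 - <<'E'
from h import *
for c in ["scene","side"]:
    P=camera_params(c);z=np.load(c+"0.npz");im,d=z["im"].astype(int),z["d"];C=cloud(P,d)
    br=im.sum(-1)
    R=(C[...,0]>.4)&(C[...,0]<.7)&(C[...,1]>-.25)&(C[...,1]<.15)&(d>0)
    m=R&(C[...,2]>.045)&(C[...,2]<.065)
    p=C[m][:,:2];print(c,"bar top n",m.sum(),np.round(cv2.minAreaRect((p*1000).astype(np.float32)),1) if 0 else cv2.minAreaRect((p*1000).astype(np.float32)))
    m=R&(C[...,2]>.014)&(C[...,2]<.065)
    p=C[m];print("dock",cv2.minAreaRect((p[:,:2]*1000).astype(np.float32)))
    y=R&(im[...,0]-im[...,2]>70)
    print("brass",cv2.minAreaRect((C[y][:,:2]*1000).astype(np.float32)),np.median(C[y],0))
    R=(C[...,0]>.38)&(C[...,0]<.75)&(C[...,1]>-.45)&(C[...,1]<-.28)&(d>0)
    m=R&(C[...,2]>.038)&(C[...,2]<.06);print("pick",cv2.minAreaRect((C[m][:,:2]*1000).astype(np.float32)))
T=np.linalg.inv(np.array(camera_params("wrist")["extrinsics"]));s=read_state()
print(np.round(s["eef_rot"].T@(T[:3,3]-s["eef_pos"]) if hasattr(s["eef_rot"],"T") else 0,3),np.round(np.array(s["eef_rot"]).T@T[:3,:3],2))
E
```

```text
scene bar top n 396 ((557.4285888671875, -52.443260192871094), (22.15427017211914, 189.675048828125), 79.34297943115234)
dock ((564.7857666015625, -4.2766265869140625), (287.0034484863281, 191.29141235351562), 80.88552856445312)
brass ((574.3302001953125, 59.06135559082031), (79.7145767211914, 71.96863555908203), 83.37152862548828) [0.59305512 0.06371376 0.02833045]
pick ((541.2666015625, -353.22747802734375), (46.14617919921875, 223.97425842285156), 77.66354370117188)
side bar top n 366 ((554.63427734375, -58.305686950683594), (23.370464324951172, 189.4002685546875), 78.70043182373047)
dock ((563.823974609375, -6.3419952392578125), (287.64300537109375, 189.95115661621094), 80.18609619140625)
brass ((581.5723876953125, 63.52507781982422), (83.14833068847656, 71.58013916015625), 82.98930358886719) [0.59504358 0.0586507  0.0269697 ]
pick ((540.3263549804688, -353.8939208984375), (44.67674255371094, 223.2670440673828), 77.54112243652344)
[ 0.082  0.001 -0.143] [[ 0.   -0.95 -0.32]
 [ 1.    0.   -0.  ]
 [ 0.   -0.32  0.95]]
```

```bash
python3 -m pendant '0.0854 0.34 -0.56 0.02 0.163;0.0854 0.34 -0.56 0.02 0.163;0.0854 0.34 -0.56 0.02 0.163;0.0854 0.34 -0.56 0.02 0.163;0.0854 0.34 -0.56 0.02 0.163;0.0854 0.34 -0.56 0.02 0.163;0.0854 0.34 -0.56 0.02 0.163;0.0854 0.34 -0.56 0.02 0.163;0.0854 0.34 -0.56 0.02 0.163;0.0854 0.34 -0.56 0.02 0.163;0.0854 0.34 -0.56 0.02 0.163;0.0854 0.34 -0.56 0.02 0.163;0.0854 0.34 -0.56 0.02 0.163;0.0854 0.34 -0.56 0.02 0.163;0.0854 0.34 -0.56 0.02 0.163;0.0854 0.34 -0.56 0.02 0.163;0.0854 0.34 -0.56 0.02 0.163'
python3 - <<'E'
from h import *
s=read_state();print(s["time"],s["eef_pos"],np.round(s["eef_rot"],3).tolist(),np.max(np.abs(s["joint_velocities"])))
P=camera_params("wrist");im,d=get_image("wrist");cv2.imwrite("pics/w1.png",im[:,:,::-1]);np.savez("w1.npz",im=im,d=d,E=P["extrinsics"])
for n in ["plate","plate_eye","blank","bar","bracket_a"]:
  for r in look_for("wrist",n)[:3]: print(n,round(r["score"],2),np.round(r["box"]))
C=cloud(P,d);m=(C[...,2]>.049)&(C[...,2]<.06)&(d>0)&(C[...,1]<0.1)&(C[...,1]>-.2)&(C[...,0]>.4)
print(cv2.minAreaRect((C[m][:,:2]*1000).astype(np.float32)))
E
```

```text
time: 2.6
eef_pos: [0.5292, -0.0158, 0.2514]
eef_rot: [[-0.985, 0.171, -0.0], [0.171, 0.985, 0.0], [0.0, 0.0, -1.0]]
force: [0.2, -1.1, -0.1]
grip_width: 0.085
grasp_force: 0.0
2.6 [ 0.5292033  -0.01582918  0.25144294] [[-0.985, 0.171, -0.0], [0.171, 0.985, 0.0], [0.0, 0.0, -1.0]] 0.32060422990041315
plate 0.64 [220. 113. 239. 254.]
plate 0.56 [291. 162. 341. 178.]
plate 0.25 [  0. 134.  48. 278.]
plate_eye 0.59 [286. 160. 342. 174.]
blank 0.78 [295. 195. 342. 214.]
bar 0.65 [224. 114. 240. 253.]
bar 0.22 [111.   1. 157.  83.]
bracket_a 0.58 [159. 120. 380. 243.]
((622.4766235351562, -51.582672119140625), (318.3330383300781, 50.161651611328125), 1.9038653373718262)
```

View pics/w1.png

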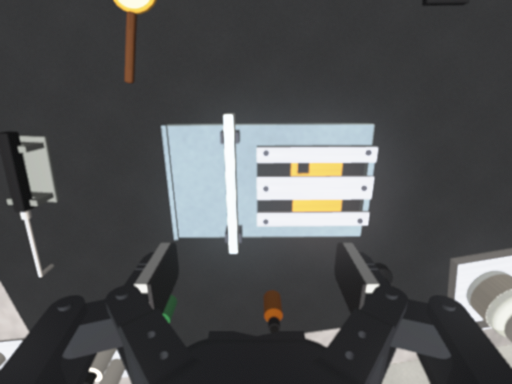

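The wrist view shows the bar at columns 224–240, rows 114–254, and the eye at about (303,168) in the robot-side lane (+y). The blank is at (318,205), and the pick is at left. I will measure these precisely.

```bash
python3 - <<'E'
from h import *
P=camera_params("wrist");z=np.load("w1.npz");im,d=z["im"],z["d"];i=im.astype(int)
def comp(mask,seed):
    n,l=cv2.connectedComponents(mask.astype(np.uint8),connectivity=4);return l==l[seed[1],seed[0]]
w=i.min(-1)>215
print(im[180,228:240].tolist()[::3],im[180,200],im[187,280],im[168,303],im[168,325])
b=comp(w,(230,170));vv,uu=np.nonzero(b);print("bar px",b.sum(),uu.min(),uu.max(),vv.min(),vv.max())
X=onplane(P,np.c_[uu,vv],.054)[:,:2]*1000;r=cv2.minAreaRect(X.astype(np.float32));print("bar",r)
print("bar mean",X.mean(0))
# dock fit: template silhouettes via pixels of dock teal/white
dm=((i[...,2]-i[...,0]>10)&(i.min(-1)>100))|(i.min(-1)>200)|((i[...,0]-i[...,2]>90))
dm=comp(dm,(200,180));
C=cloud(P,d);q=C[dm&(d>0)];print("dock z med",np.median(C[140:220,185:215,2]))
X=onplane(P,np.argwhere(dm&(np.abs(C[...,2]-.02)<.006))[:,::-1],.02)[:,:2]*1000
print("dock",cv2.minAreaRect(X.astype(np.float32)))
for sd in [(300,153),(300,187),(300,219)]:
    b=comp(w,sd);X=onplane(P,np.argwhere(b)[:,::-1],.038)[:,:2]*1000;print("cover",cv2.minAreaRect(X.astype(np.float32)))
y=(i[...,0]-i[...,2]>90)
for sd in [(325,170),(325,206)]:
    b=comp(y,sd);X=onplane(P,np.argwhere(b)[:,::-1],.028)[:,:2]*1000;print("brass",cv2.minAreaRect(X.astype(np.float32)),)
print(im[163:174,296:312].sum(-1))
E
```

```text
[[251, 253, 254], [251, 253, 254], [233, 240, 243], [167, 184, 193]] [190 211 221] [243 245 248] [89 88 90] [248 219 112]
bar px 1303 223 237 114 252
bar ((556.1809692382812, -55.20014953613281), (12.609392166137695, 188.41502380371094), 80.48551940917969)
bar mean [548.59521787 -53.73804486]
dock z med 0.020591801135900784
dock ((569.9284057617188, -7.10162353515625), (285.7191467285156, 170.86570739746094), 80.88797760009766)
cover ((534.8812255859375, 62.86566925048828), (158.19761657714844, 18.70631980895996), 80.27085876464844)
cover ((580.0029296875, 55.20941162109375), (158.59658813476562, 31.716806411743164), 80.17715454101562)
cover ((626.2407836914062, 47.850887298583984), (157.17987060546875, 20.179738998413086), 80.11450958251953)
brass ((556.570556640625, 62.063846588134766), (70.98699188232422, 16.9461612701416), 80.19989776611328)
brass ((609.9508056640625, 57.45330810546875), (70.63818359375, 16.71253204345703), 81.77793884277344)
[[625 586 502 443 433 433 434 434 436 435 434 442 482 571 626 638]
 [573 522 399 310 291 290 292 291 291 293 292 305 377 499 574 592]
 [561 502 372 279 260 263 264 261 264 262 264 281 365 494 566 584]
 [562 504 369 276 260 265 263 263 264 262 264 287 374 501 569 585]
 [562 502 367 274 263 265 263 262 263 264 265 289 379 504 571 587]
 [562 503 364 276 263 263 267 267 264 267 268 292 378 502 570 583]
 [558 498 363 274 263 264 265 265 266 263 267 294 378 499 565 581]
 [552 479 352 272 265 264 266 267 266 264 268 299 387 504 564 579]
 [547 465 348 286 279 281 282 281 282 282 287 314 402 510 565 579]
 [547 483 386 339 339 344 351 355 355 355 356 375 441 524 570 581]
 [559 520 466 439 441 452 463 471 468 469 468 478 511 551 579 583]]
```

```bash
python3 -m pendant '0.027 0.026 -0.038 -0.05 0;0.027 0.026 -0.038 -0.1 0;0.027 0.026 -0.038 -0.14 0;0.027 0.026 -0.038 -0.14 0;0.027 0.026 -0.038 -0.14 0;0.027 0.026 -0.038 -0.14 0;0.027 0.026 -0.038 -0.14 0'
python3 - <<'E'
from h import *
s=read_state();print(s["eef_pos"],s["grip_width"])
P=camera_params("wrist");im,d=get_image("wrist");cv2.imwrite("pics/w2.png",im[:,:,::-1])
w=(im.min(-1)>215).astype(np.uint8);p=project(P,[[.556,-.055,.054]])[0];print(p)
n,l=cv2.connectedComponents(w);k=l[int(p[1]),int(p[0])];X=onplane(P,np.argwhere(l==k)[:,::-1],.054)[:,:2]*1000
print(k,cv2.minAreaRect(X.astype(np.float32)))
E
```

```text
time: 3.6
eef_pos: [0.5582, -0.0555, 0.1145]
eef_rot: [[-0.985, 0.172, 0.005], [0.172, 0.985, -0.001], [-0.005, -0.0, -1.0]]
force: [-0.6, -0.4, 0.2]
grip_width: 0.0272
grasp_force: 0.0
[ 0.55819357 -0.05545688  0.11449489] 0.027171611017011016
[255.84650098 202.17381163]
1 ((556.2285766601562, -54.430091857910156), (11.742961883544922, 188.46102905273438), 80.6080551147461)
```

View pics/w2.png

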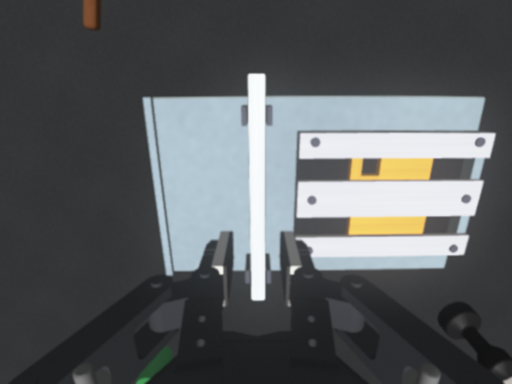

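The bar sits between the fingers, centred at column 257. I measure the dock from this closer view too, then descend and grip.

```bash
python3 - <<'E'
from h import *
P=camera_params("wrist");im=cv2.imread("pics/w2.png")[:,:,::-1];i=im.astype(int)
def comp(m,s):
    n,l=cv2.connectedComponents(m.astype(np.uint8),connectivity=4);return l==l[s[1],s[0]]
for sd in [(380,147),(380,200),(380,247)]:
    X=onplane(P,np.argwhere(comp(i.min(-1)>215,sd))[:,::-1],.038)[:,:2]*1000;print("cover",cv2.minAreaRect(X.astype(np.float32)))
y=comp(i[...,0]-i[...,2]>90,(410,170));X=onplane(P,np.argwhere(y)[:,::-1],.028)[:,:2]*1000;print(cv2.minAreaRect(X.astype(np.float32)))
e=comp(i.sum(-1)<400,(371,168));q=np.argwhere(e)[:,::-1];print("eye px",q.min(0),q.max(0),onplane(P,[(q.min(0)+q.max(0))/2],.028)*1000)
E
python3 -m pendant '0.027 -0.002 0.001 -0.03 0;0.027 -0.002 0.001 -0.055 0;0.027 -0.002 0.001 -0.072 0;0.027 -0.002 0.001 -0.083 0;0.027 -0.002 0.001 -0.083 0;0 -0.002 0.001 -0.083 0;0 -0.002 0.001 -0.083 0;0 -0.002 0.001 -0.083 0;0 -0.002 0.001 -0.083 0;0 -0.002 0.001 -0.083 0'
```

```text
cover ((533.202880859375, 64.25048828125), (157.08261108398438, 19.35495948791504), 80.38280487060547)
cover ((578.5285034179688, 56.73838806152344), (157.01016235351562, 31.497333526611328), 80.27752685546875)
cover ((624.8119506835938, 52.082176208496094), (150.58721923828125, 19.80572509765625), 80.29773712158203)
((555.8078002929688, 62.79914093017578), (70.4439468383789, 17.879226684570312), 80.33354187011719)
eye px [362 159] [380 174] [[550.53165546  45.94813317  28.        ]]
time: 4.65
eef_pos: [0.5552, -0.0545, 0.0297]
eef_rot: [[-0.985, 0.173, 0.003], [0.173, 0.985, -0.0], [-0.003, 0.0, -1.0]]
force: [-0.6, -0.5, 5.4]
grip_width: 0.011
grasp_force: 60.1
```

```bash
python3 -m pendant '0 0 0 0.01 0;0 0 0 0.025 0;0 0 0 0.045 0;0 0 0 0.07 0;0 0 0 0.1 0;0 0 0 0.13 0;0 0 0 0.13 0'
python3 - <<'E'
from h import *
s=read_state();print(s["force"],s["wrist_torque"])
for c in ["scene","side"]:
  P=camera_params(c);im,d=get_image(c)
  for n in ["inkpad","beaker","bar","stamp","magnifier"]:
    for r in look_for(c,n)[:1]:
      b=np.array(r["box"]);print(c,n,round(r["score"],2),b.round(),world(P,d,[(b[0]+b[2])/2,(b[1]+b[3])/2]).round(3))
E
```

```text
time: 5.35
eef_pos: [0.5566, -0.0549, 0.1632]
eef_rot: [[-0.985, 0.173, 0.007], [0.173, 0.985, -0.002], [-0.008, -0.0, -1.0]]
force: [0.7, -0.3, -1.6]
grip_width: 0.0107
grasp_force: 59.3
[ 0.67132829 -0.27207289 -1.55366686] [-0.02799284 -0.04911035 -0.01979076]
scene inkpad 0.57 [353. 199. 386. 224.] [[0.355 0.261 0.016]]
scene beaker 0.86 [323. 312. 356. 357.] [[0.667 0.415 0.014]]
scene bar 0.86 [191. 124. 261. 160.] [[ 0.567 -0.043  0.185]]
scene stamp 0.66 [213. 258. 232. 289.] [[0.76  0.158 0.046]]
side inkpad 0.82 [152. 165. 174. 183.] [[0.341 0.235 0.014]]
side beaker 0.6 [238. 110. 243. 128.] [[0.663 0.397 0.052]]
side bar 0.68 [221. 170. 295. 190.] [[ 0.546 -0.073  0.178]]
side stamp 0.51 [287. 145. 301. 171.] [[0.759 0.143 0.032]]
side magnifier 0.87 [162. 258. 218. 282.] [[ 0.336 -0.148  0.008]]
```

```bash
python3 -m pendant '0 -0.005 0.03 0 0;0 -0.014 0.075 0 0;0 -0.023 0.12 0 0;0 -0.032 0.168 0 0;0 -0.041 0.216 0 0;0 -0.05 0.264 0 0;0 -0.059 0.312 0 0;0 -0.067 0.355 0 0;0 -0.074 0.39 0 -0;0 -0.078 0.415 -0.02 0;0 -0.08 0.425 -0.06 0;0 -0.08 0.425 -0.095 0;0 -0.08 0.425 -0.12 0;0 -0.08 0.425 -0.138 0;0 -0.08 0.425 -0.145 0;0 -0.08 0.425 -0.145 0'
```

```text
time: 7.55
eef_pos: [0.4733, 0.3703, 0.0123]
eef_rot: [[-0.985, 0.173, -0.002], [0.173, 0.985, -0.001], [0.002, -0.001, -1.0]]
force: [-1.3, -0.1, -0.3]
grip_width: 0.0108
grasp_force: 59.3
```

```bash
python3 -m pendant '0 0 0 -0.002 0;0 0 0 -0.004 0;0 0 0 -0.0055 0;0 0 0 -0.007 0;0 0 0 -0.007 0;0 0 0 -0.007 0'
```

```text
time: 8.15
eef_pos: [0.4741, 0.3707, 0.0065]
eef_rot: [[-0.985, 0.173, 0.0], [0.173, 0.985, 0.0], [-0.0, 0.0, -1.0]]
force: [0.0, 0.5, -2.3]
grip_width: 0.0108
grasp_force: 59.3
```

```bash
python3 -m pendant '0 0 0 -0.001 0;0 0 0 -0.002 0;0 0 0 -0.002 0;0 0 0 -0.002 0'
```

```text
time: 8.55
eef_pos: [0.4742, 0.3709, 0.0057]
eef_rot: [[-0.985, 0.173, 0.001], [0.173, 0.985, 0.0], [-0.001, 0.001, -1.0]]
force: [-3.0, -1.6, 7.5]
grip_width: 0.0108
grasp_force: 60.6
```

```bash
python3 -m pendant '0.02 0 0 -0.001 0;0.03 0 0 -0.001 0;0.045 0 0 -0.001 0;0.045 0 0 -0.001 0;0.045 0 0 0.02 0;0.045 0 0 0.06 0;0.045 0 0 0.11 0;0.045 0 0 0.16 0;0.045 0 -0.02 0.2 0;0.045 0 -0.07 0.2 0'
python3 -m pendant '0.045 0.0 -0.6 0.0 -0.04;0.045 0.0 -0.6 0.0 -0.04;0.045 0.0 -0.6 0.0 -0.04;0.045 0.0 -0.6 0.0 -0.04;0.045 0.0 -0.6 0.0 -0.04;0.045 0.0 -0.6 0.0 -0.04;0.045 0.0 -0.6 0.0 -0.04;0.045 0.0 -0.6 0.0 -0.04;0.045 0.0 -0.6 0.0 -0.04;0.045 0.0 -0.6 0.0 -0.04;0.045 0.0 -0.6 0.0 -0.04;0.045 0.0 -0.6 0.0 -0.04;0.045 0.0 -0.6 0.0 -0.04;0.045 0.0 -0.6 0.0 -0.04;0.045 0.0 -0.6 0.0 -0.04;0.045 0.0 -0.6 0.0 -0.04'
python3 - <<'E'
from h import *
P=camera_params("wrist");im,d=get_image("wrist");cv2.imwrite("pics/w3.png",im[:,:,::-1]);np.savez("w3.npz",im=im,d=d)
for n in ["pick","pick_tip","rest"]:
  for r in look_for("wrist",n)[:2]: print(n,round(r["score"],2),np.round(r["box"]))
get_image("scene")
P=camera_params("scene");print(look_for("scene","bar")[:1]); print(project(P,[[.474,.371,.015]]))
E
```

```text
time: 9.55
eef_pos: [0.4778, 0.3042, 0.2111]
eef_rot: [[-0.986, 0.168, 0.012], [0.168, 0.986, 0.006], [-0.011, 0.008, -1.0]]
force: [1.6, -0.7, 0.3]
grip_width: 0.0446
grasp_force: 0.0
time: 11.15
eef_pos: [0.4741, -0.2978, 0.2044]
eef_rot: [[-0.978, 0.21, -0.0], [0.21, 0.978, 0.0], [0.0, 0.0, -1.0]]
force: [0.6, 0.2, -0.8]
grip_width: 0.045
grasp_force: 0.0
pick 0.62 [213. 140. 230. 305.]
pick 0.21 [351.   1. 384.  82.]
pick_tip 0.76 [213. 139. 229. 305.]
rest 0.76 [201. 146. 245. 228.]
rest 0.28 [211. 140. 230. 306.]
[{'box': [345.2, 243.5, 409.5, 291.6], 'score': 0.89}]
[[377.53787162 265.40240204]]
```

View pics/w3.png

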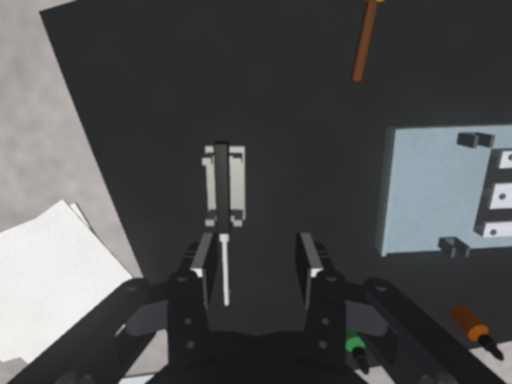

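The pick's handle spans columns 215–229, rows 141–235, and the shaft runs to (227,304). The bar stands upright as set down. Measuring the pick axis.

```bash
python3 - <<'E'
from h import *
P=camera_params("wrist");z=np.load("w3.npz");im,d=z["im"].astype(int),z["d"];C=cloud(P,d)
V,U=np.mgrid[0:384,0:512]
roi=(U>195)&(U<250)&(V>130)&(V<236)
m=roi&(C[...,2]>.045)&(C[...,2]<.06);X=onplane(P,np.argwhere(m)[:,::-1],.05)[:,:2]*1000;print("handle",m.sum(),cv2.minAreaRect(X.astype(np.float32)),np.median(C[m],0))
m=roi&(im.max(-1)<45)&(C[...,2]>.03);X=onplane(P,np.argwhere(m)[:,::-1],.05)[:,:2]*1000;print("dark",m.sum(),cv2.minAreaRect(X.astype(np.float32)))
m=(U>215)&(U<235)&(V>240)&(V<312)&(im.min(-1)>130);q=np.argwhere(m)[:,::-1];X=onplane(P,q,.043)[:,:2]*1000;print("shaft",m.sum(),cv2.minAreaRect(X.astype(np.float32)),cv2.fitLine(X.astype(np.float32),2,0,.01,.01).ravel(), q.max(0))
m=roi&(im.min(-1)>110);X=onplane(P,np.argwhere(m)[:,::-1],.008)[:,:2]*1000;print("rest base",m.sum(),cv2.minAreaRect(X.astype(np.float32)))
E
```

```text
handle 1299 ((487.0785827636719, -340.9315490722656), (16.282752990722656, 110.88743591308594), 77.35629272460938) [ 0.48251083 -0.33996135  0.05035506]
dark 113 ((486.4570617675781, -339.8828125), (21.343338012695312, 114.02609252929688), 74.3773422241211)
shaft 292 ((601.2039184570312, -366.7066345214844), (7.469976425170898, 98.9651870727539), 77.8277359008789) [ 9.7569954e-01 -2.1911265e-01  5.9772693e+02 -3.6648447e+02] [228 305]
rest base 1557 ((502.3951416015625, -347.7691955566406), (52.917869567871094, 123.20407104492188), 77.03507232666016)
```

```bash
python3 -m pendant '0.045 0.013 -0.043 -0.03 -0.008;0.045 0.013 -0.043 -0.08 -0.008;0.045 0.013 -0.043 -0.12 -0.008;0.045 0.013 -0.043 -0.15 -0.008;0.045 0.013 -0.043 -0.17 -0.008;0.045 0.013 -0.043 -0.182 -0.008;0.045 0.013 -0.043 -0.182 -0.008;0.045 0.013 -0.043 -0.182 -0.008'
python3 -c "
from h import *
s=read_state();print(s['qpos'])
im,d=get_image('wrist');cv2.imwrite('pics/w4.png',im[:,:,::-1])"
```

```text
time: 12.25
eef_pos: [0.4876, -0.3426, 0.0232]
eef_rot: [[-0.976, 0.22, 0.001], [0.22, 0.976, -0.001], [-0.001, -0.0, -1.0]]
force: [0.5, -0.2, 0.4]
grip_width: 0.045
grasp_force: 0.0
[-4.28113355e+01  2.81274921e+01 -1.28539783e+01  4.89562425e+01
  5.10523401e-03 -3.01127243e+01]
```

View pics/w4.png

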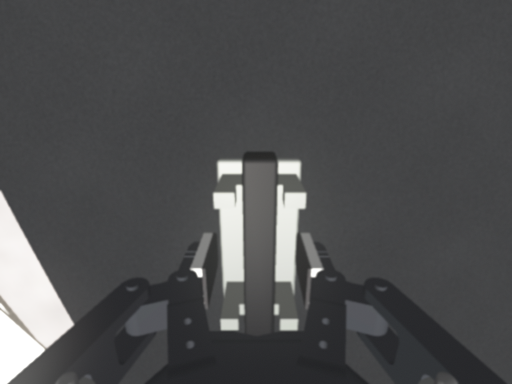

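The fingers straddle the handle symmetrically (handle at column 260, finger midline at 257). Grip and lift.

```bash
python3 -m pendant '0 0 0 0 0;0 0 0 0 0;0 0 0 0 0;0 0 0 0 0;0 0 0 0 0;0 0 0 0.01 0;0 0 0 0.025 0;0 0 0 0.05 0;0 0 0 0.09 0;0 0 0 0.13 0;0 0 0 0.16 0;0 0 0 0.16 0;0 0 0 0.16 0'
```

```text
time: 13.6
eef_pos: [0.4873, -0.3425, 0.1833]
eef_rot: [[-0.975, 0.22, 0.001], [0.22, 0.975, -0.001], [-0.001, -0.001, -1.0]]
force: [0.5, -0.4, -1.7]
grip_width: 0.0152
grasp_force: 58.5
```

```bash
python3 -m pendant '0 0.003 0.02 0 0.14;0 0.006 0.04 0 0.28;0 0.01 0.06 0 0.42;0 0.013 0.08 0 0.56;0 0.016 0.1 0 0.7;0 0.019 0.12 0 0.84;0 0.022 0.14 0 0.98;0 0.025 0.16 0 1.12;0 0.028 0.18 0 1.26;0 0.031 0.2 0 1.4;0 0.034 0.22 0 1.53;0 0.035 0.226 0 1.621;0 0.035 0.226 -0.03 1.621;0 0.035 0.226 -0.06 1.621;0 0.035 0.226 -0.09 1.621;0 0.035 0.226 -0.1 1.621;0 0.035 0.226 -0.1 1.621;0 0.035 0.226 -0.1 1.621'
python3 - <<'E'
from h import *
s=read_state();P=camera_params("wrist");im,d=get_image("wrist");cv2.imwrite("pics/w5.png",im[:,:,::-1]);np.savez("w5.npz",im=im,d=d)
R=np.array(s["eef_rot"]);print(s["qpos"][5],project(P,[s["eef_pos"]-R[:,0]*.165+[0,0,-.0105],[.5505,.0459,.028]]))
E
```

```text
time: 15.4
eef_pos: [0.5222, -0.1163, 0.0827]
eef_rot: [[-0.171, -0.985, -0.0], [-0.985, 0.171, 0.0], [-0.0, 0.0, -1.0]]
force: [0.0, 0.8, -0.2]
grip_width: 0.0149
grasp_force: 58.6
-101.32538130715788 [[256.23250342 411.27541603]
 [256.00309601 363.57754906]]
```

View pics/w5.png

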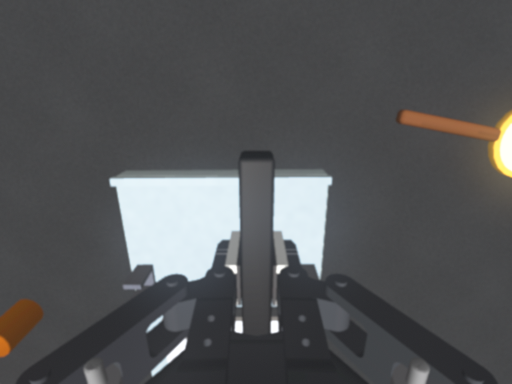

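The wrist camera looks to the pick's rear, so the tip is out of view. I check tip versus eye in the scene and side cameras.

```bash
python3 - <<'E'
from h import *
s=read_state();R=np.array(s["eef_rot"]);t=s["eef_pos"]-R[:,0]*.165+[0,0,-.0105]
print("tip",t)
o=[]
for c in ["scene","side"]:
    P=camera_params(c);im,d=get_image(c);np.savez(c+"6.npz",im=im,d=d)
    p=project(P,[t,t+[0,0,.031],[.5505,.0459,.028]]);print(c,p.round(1).tolist())
    q=p[2].astype(int);x0,y0=q[0]-25,q[1]-30
    k=cv2.resize(im[y0:y0+60,x0:x0+50,::-1],(400,480),interpolation=cv2.INTER_CUBIC)
    for a,col in zip(p,[(0,0,255),(0,255,0),(255,0,0)]): cv2.circle(k,tuple(((a-[x0,y0]+.5)*8).astype(int)),4,col,1)
    o.append(k)
cv2.imwrite("pics/m6.png",np.hstack(o))
E
```

```text
tip [0.55101758 0.04592832 0.07282204]
scene [[256.2, 190.2], [256.3, 181.6], [256.3, 202.0]]
side [[244.2, 181.4], [244.0, 173.2], [244.3, 192.8]]
```

View pics/m6.png

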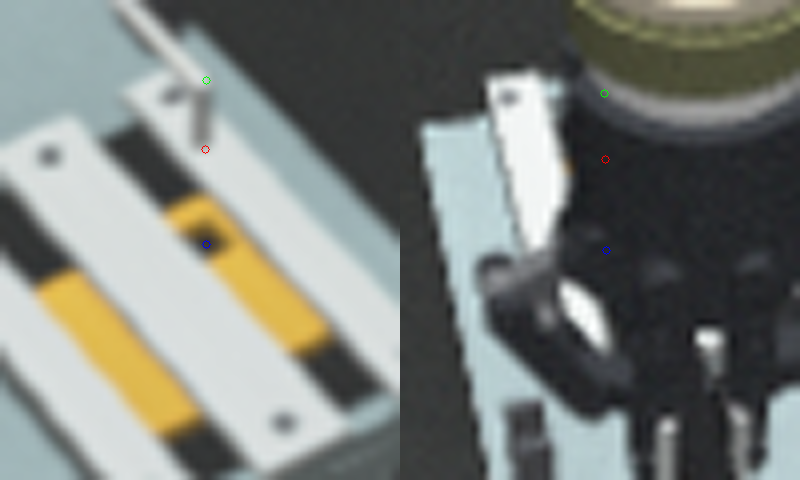

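The scene crop shows the tip bottom near (202,142) and the eye near (208,238) zoomed ×8, agreeing with prediction within ~1 px. I lower to just above the slot and look again.

```bash
python3 -m pendant '0 0 0 -0.015 0;0 0 0 -0.027 0;0 0 0 -0.03 0;0 0 0 -0.03 0;0 0 0 -0.03 0'
python3 - <<'E'
from h import *
s=read_state();R=np.array(s["eef_rot"]);t=s["eef_pos"]-R[:,0]*.165+[0,0,-.0105]
print("tip",t)
c="scene";P=camera_params(c);ims=np.mean([get_image(c)[0].astype(float) for _ in range(4)],0).astype(np.uint8)
p=project(P,[t,t+[0,0,.031],[.5505,.0459,.028]]);print(p.round(1).tolist())
x0,y0=231,172
k=cv2.resize(ims[y0:y0+45,x0:x0+50,::-1],(800,720)[0:2],interpolation=cv2.INTER_CUBIC)[:600]
for a,col in zip(p,[(0,0,255),(0,255,0),(255,0,0)]): cv2.circle(k,tuple(((a-[x0,y0]+.5)*16).astype(int)),4,col,1)
u=np.array([.1685,.9857,0])
for a in project(P,[[.5505+dx*.001*.1685+dy*.001*-.9857,.0459+dx*.001*.9857+dy*.001*.1685,.028] for dx,dy in [(8,8),(8,-8),(-8,-8),(-8,8)]]): cv2.circle(k,tuple(((a-[x0,y0]+.5)*16).astype(int)),3,(255,0,255),-1)
cv2.imwrite("pics/m7.png",k)
E
```

```text
time: 16.05
eef_pos: [0.5223, -0.1164, 0.0527]
eef_rot: [[-0.171, -0.985, 0.0], [-0.985, 0.171, -0.0], [0.0, -0.0, -1.0]]
force: [-0.2, 0.1, -1.0]
grip_width: 0.015
grasp_force: 58.6
tip [0.55043044 0.04621997 0.04218251]
[[256.4, 198.4], [256.5, 190.1], [256.3, 202.0]]
```

View pics/m7.png

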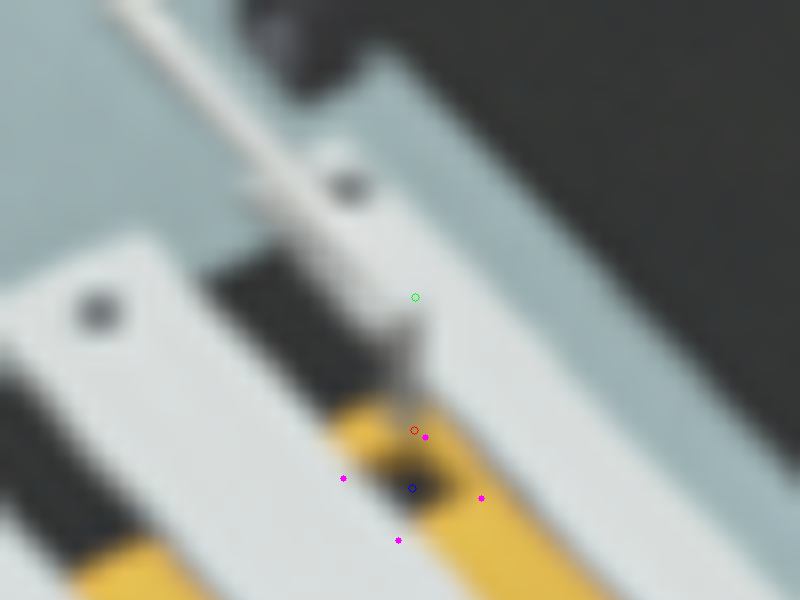

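Tip and eye both show the same ~0.7 px calibration shift against prediction, so the tip is over the eye. Descend, watching the force.

```bash
python3 -m pendant '0 0 0 -0.006 0;0 0 0 -0.012 0;0 0 0 -0.015 0;0 0 0 -0.017 0;0 0 0 -0.017 0;0 0 0 -0.017 0'
```

```text
time: 16.85
eef_pos: [0.5221, -0.1163, 0.0353]
eef_rot: [[-0.171, -0.985, -0.0], [-0.985, 0.171, 0.0], [-0.0, 0.0, -1.0]]
force: [0.3, -0.7, -0.5]
grip_width: 0.0149
grasp_force: 58.6
```

```bash
python3 -m pendant '0 0 0 -0.002 0;0 0 0 -0.002 0;0 -0.0007 -0.004 -0.002 0;0 -0.0014 -0.008 -0.002 0;0 -0.0022 -0.013 -0.002 0;0 -0.003 -0.018 -0.002 0;0 -0.0039 -0.023 -0.002 0;0 -0.0048 -0.028 -0.002 0;0 -0.0051 -0.030 -0.002 0;0 -0.0051 -0.030 -0.002 0'
python3 - <<'E'
from h import *
c="scene";P=camera_params(c);im,d=get_image(c);i=im.astype(int);s=read_state()
print((s["eef_pos"]-np.array(s["eef_rot"])[:,0]*.165).round(4))
n,l,st,ce=cv2.connectedComponentsWithStats((i[...,0]-i[...,2]>70).astype(np.uint8))
for k in range(1,n):
    X=onplane(P,[ce[k]],.028)[0]
    if st[k,4]>15 and .45<X[0]<.7 and -.25<X[1]<.15:
        v=(X[:2]*1000-[566.5,-22.7]);print(st[k],"dock x,y",v@[.169,.9856],v@[-.9856,.169])
E
```

```text
time: 17.85
eef_pos: [0.5169, -0.1469, 0.0334]
eef_rot: [[-0.171, -0.985, -0.0], [-0.985, 0.171, -0.0], [0.0, -0.0, -1.0]]
force: [-0.7, 0.0, -0.8]
grip_width: 0.0147
grasp_force: 58.6
[0.5452 0.0158 0.0333]
[251 191  15  18 100] dock x,y 63.768801499796524 32.08667911198244
[236 206  20  20 146] dock x,y 87.75908405647215 -21.044728935794886
```

The plate follows. Drag the rest of the way.

```bash
python3 -m pendant '0 -0.0007 -0.004 0 0;0 -0.0017 -0.01 0 0;0 -0.0031 -0.018 0 0;0 -0.0045 -0.026 0 0;0 -0.0058 -0.034 0 0;0 -0.0072 -0.042 0 0;0 -0.0086 -0.05 0 0;0 -0.01 -0.058 0 0;0 -0.0113 -0.066 0 0;0 -0.0127 -0.074 0 0;0 -0.0141 -0.082 0 0;0 -0.0154 -0.09 0 0;0 -0.0168 -0.098 0 0;0 -0.018 -0.105 0 0;0 -0.0189 -0.11 0 0;0 -0.0195 -0.1135 0 0;0 -0.0198 -0.1153 0 0;0 -0.0198 -0.1153 0 0;0 -0.0198 -0.1153 0 0'
python3 - <<'E'
from h import *
s=read_state();t=(s["eef_pos"]-np.array(s["eef_rot"])[:,0]*.165);v=t[:2]*1000-[566.5,-22.7];print("tip dock",v@[.169,.9856],v@[-.9856,.169])
o=[]
for c in ["scene","side"]:
  P=camera_params(c);im,d=get_image(c);i=im.astype(int)
  n,l,st,ce=cv2.connectedComponentsWithStats((i[...,0]-i[...,2]>70).astype(np.uint8))
  for k in range(1,n):
    X=onplane(P,[ce[k]],.028)[0]
    if st[k,4]>15 and .45<X[0]<.7 and -.25<X[1]<.15:
        v=(X[:2]*1000-[566.5,-22.7]);print(c,st[k],"dock x,y",v@[.169,.9856],v@[-.9856,.169])
  q=project(P,[[.55,-.05,.03]])[0].astype(int);o.append(cv2.resize(im[q[1]-50:q[1]+50,q[0]-50:q[0]+50,::-1],(400,400),interpolation=cv2.INTER_CUBIC))
cv2.imwrite("pics/m8.png",np.hstack(o))
E
```

```text
time: 19.8
eef_pos: [0.4972, -0.2617, 0.0334]
eef_rot: [[-0.171, -0.985, -0.0], [-0.985, 0.171, -0.001], [0.001, -0.0, -1.0]]
force: [-0.3, 1.0, 0.3]
grip_width: 0.0151
grasp_force: 58.6
tip dock -82.31369836664766 27.591056972649984
scene [219 164  24  21 248] dock x,y -58.31817803538975 25.893889598088553
scene [236 206  20  20 146] dock x,y 87.75908405647215 -21.044728935794886
side [243 216   9  21 123] dock x,y -60.2592562673244 39.318779918659736
```

View pics/m8.png

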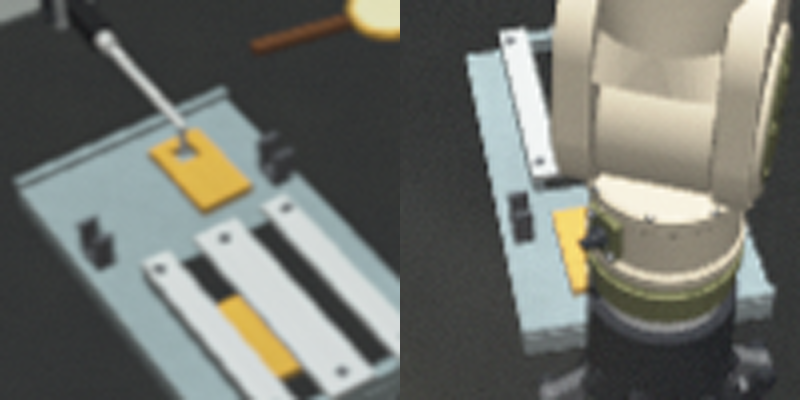

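The plate lies flat on the ledge (centre dock x ≈ -59, fully out), and the blank is still in its lane. Now back the tip off the eye's wall, lift it out and carry the pick back over its rest.

```bash
python3 -m pendant '0 0.0003 0.002 0 0;0 0.0007 0.004 0 0;0 0.0007 0.004 0.003 0;0 0.0007 0.004 0.01 0;0 0.0007 0.004 0.025 0;0 0.0007 0.004 0.055 0;0 0.0007 0.004 0.095 0;0 0.0007 0.004 0.13 0;0 0.0007 0.004 0.149 0;0 0.0007 0.004 0.149 0'
python3 -m pendant '0 -0.001 -0.008 0 -0.14;0 -0.002 -0.015 0 -0.28;0 -0.003 -0.023 0 -0.42;0 -0.004 -0.03 0 -0.56;0 -0.005 -0.038 0 -0.7;0 -0.006 -0.046 0 -0.84;0 -0.007 -0.053 0 -0.98;0 -0.008 -0.06 0 -1.12;0 -0.009 -0.068 0 -1.26;0 -0.01 -0.075 0 -1.4;0 -0.0105 -0.081 0 -1.53;0 -0.0108 -0.0847 0 -1.621;0 -0.0108 -0.0847 -0.03 -1.621;0 -0.0108 -0.0847 -0.07 -1.621;0 -0.0108 -0.0847 -0.1 -1.621;0 -0.0108 -0.0847 -0.12 -1.621;0 -0.0108 -0.0847 -0.12 -1.621;0 -0.0108 -0.0847 -0.12 -1.621;0 -0.0108 -0.0847 -0.12 -1.621'
python3 -c "
from h import *
im,d=get_image('wrist');cv2.imwrite('pics/w9.png',im[:,:,::-1]);print(read_state()['eef_pos'])"
```

```text
time: 20.9
eef_pos: [0.4997, -0.2589, 0.1866]
eef_rot: [[-0.171, -0.985, 0.006], [-0.985, 0.171, -0.004], [0.003, -0.007, -1.0]]
force: [0.4, -0.2, -0.8]
grip_width: 0.0147
grasp_force: 58.6
time: 22.8
eef_pos: [0.4877, -0.3429, 0.0635]
eef_rot: [[-0.975, 0.22, 0.001], [0.22, 0.975, -0.001], [-0.002, -0.001, -1.0]]
force: [0.5, -0.0, -1.3]
grip_width: 0.0149
grasp_force: 58.6
[ 0.48792251 -0.34306917  0.06381778]
```

View pics/w9.png

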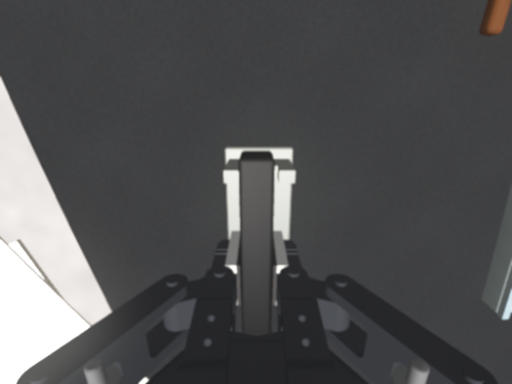

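The handle hangs squarely over both notches (handle at column 257, rest centre ~259). Lower it in.

```bash
python3 -m pendant '0 0.0003 0.0015 -0.008 0;0 0.0003 0.0015 -0.018 0;0 0.0003 0.0015 -0.026 0;0 0.0003 0.0015 -0.032 0;0 0.0003 0.0015 -0.036 0;0 0.0003 0.0015 -0.0385 0;0 0.0003 0.0015 -0.0395 0;0 0.0003 0.0015 -0.0395 0;0 0.0003 0.0015 -0.0395 0'
```

```text
time: 23.75
eef_pos: [0.487, -0.3405, 0.0238]
eef_rot: [[-0.976, 0.22, -0.0], [0.22, 0.976, 0.0], [0.0, 0.0, -1.0]]
force: [-2.6, 1.6, 7.0]
grip_width: 0.015
grasp_force: 59.8
```

Contact is 7 N, so it's seated. Release, rise, and inspect.

```bash
python3 -m pendant '0.02 0 0 0 0;0.03 0 0 0 0;0.045 0 0 0 0;0.045 0 0 0 0;0.045 0 0 0.02 0;0.045 0 0 0.05 0;0.045 0 0 0.1 0;0.045 0 0 0.15 0;0.045 0 0.01 0.2 0;0.045 0 0.04 0.21 0;0.045 0 0.06 0.21 0;0.045 0 0.06 0.21 0;0.045 0 0.06 0.21 0'
python3 - <<'E'
from h import *
P=camera_params("wrist");w,d=get_image("wrist");C=cloud(P,d)
for c in ["scene","side"]:
  im,_=get_image(c);globals()[c]=im
m=(C[...,2]>.045)&(C[...,2]<.056)&(d>0)&(C[...,0]<.56)&(C[...,1]<-.3);X=onplane(P,np.argwhere(m)[:,::-1],.05)[:,:2]*1000
print(m.sum(),cv2.minAreaRect(X.astype(np.float32)),np.median(C[m],0))
a=cv2.resize(w,(400,300));b=cv2.resize(scene[100:250,120:320],(400,300),interpolation=cv2.INTER_CUBIC)
cv2.imwrite("pics/m10.png",np.vstack([np.hstack([a,b]),np.hstack([cv2.resize(scene,(400,300)),cv2.resize(side[140:340,180:448],(400,300))])])[:,:,::-1])
E
```

```text
time: 25.05
eef_pos: [0.4868, -0.2799, 0.2312]
eef_rot: [[-0.976, 0.219, -0.002], [0.219, 0.976, 0.001], [0.002, 0.001, -1.0]]
force: [0.2, 0.2, -0.2]
grip_width: 0.0451
grasp_force: 0.0
1200 ((490.2749328613281, -340.11883544921875), (16.598779678344727, 118.93914794921875), 77.38984680175781) [ 0.48274676 -0.33852024  0.05023964]
```

View pics/m10.png

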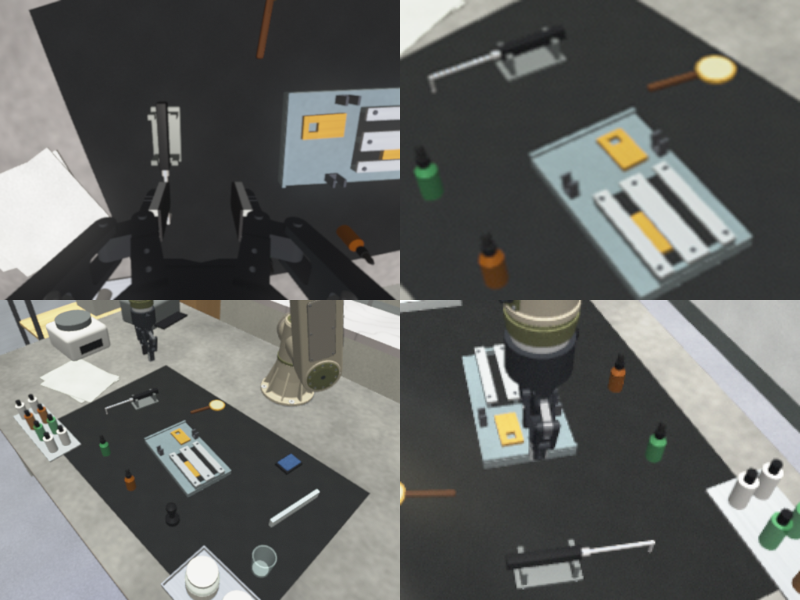

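The picture shows the pick level in its rest, the plate flat on the ledge, the blank still in its lane, the bar upright on the bench and the bystanders where they were. Handing in.

```bash
python3 -c "
from bench import ticket
print(ticket.finish_job())"
```

```text
the job is handed in; nothing more can be done
None
```

I handed the job in at about 25 s on the robot's clock, within the 72 s limit: the bar stands on the bench clear of the dock, the pierced plate lies flat on the ledge, the pick is back in its rest, and the final camera views show the blank in its lane and nothing else disturbed.

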